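# Slack off the worn stone's nut on the twin-spindle sharpener

### The arm

A 6-joint arm with a two-finger parallel gripper is mounted at the origin on the work surface. World frame = base frame: x ahead of the robot, y to its left, z up, the work surface at z = 0. Lengths are in m, angles in rad, forces in N, time in s.
With the tool pointing down it reaches from about 0.3 to 0.775 m from the base axis. Payload 14.6 kg.
Tool frame: the origin (TCP) lies at the very end of the fingers, on their centre line; the grasp point (between the pads) lies 19 mm behind it; y points along the fingers, x is the direction in which the jaws open and shut, and the axes are right-handed (so a half turn about y gives the same grasp; the last joint's range is limited). The gripper opens to 94 mm and grips with 3 to 60 N. Pads are 16 mm wide; open, the fingers measure 119 mm over their backs; the gripper's body (75 mm by 177 mm) begins 78 mm behind the grasp point.
Start: joints at [1.103, 0.3, 1.521, -0, 1.321, -0.067], TCP at [0.215, 0.506, 0.175] pointing down, gripper open.
Joint ranges: [-3.03, 3.03], [-0.79, 2.21], [0.23, 2.52], [-1.04, 4.18], [0, 3.07], [-2.55, 2.55]. Speed limits (rad/s): [2.22, 2.22, 2.57, 3.14, 3.14, 3.14].

### API

Orientations are given as [roll, pitch, yaw] about the fixed x, y, z axes, in that order (R = Rz(yaw) Ry(pitch) Rx(roll)).
In Python, from station import * gives the robot as it stands.
- The arm moves only by the tool send_rows, never from a script. Its argument "series" is text: rows parted by semicolons, each of 7 numbers parted by spaces: the turn, a rotation vector about the tool's x, y, z in units of 5 degrees (1.0 is 5 degrees), then the shift along the tool's x, y, z in cm, then the opening, from -1 (shut) to 1 (fully open). A call has exactly 10 rows; each row is the pose to reach, as a shift and turn from the pose commanded when the call began, along the tool's axes at that moment; what a row does not reach only later rows make up. A row lasts 1/12 s, in which the tool goes at most 41.7 mm and 7.16 degrees, less where a joint would pass 70% of its speed; a pose out of reach is approached as far as the arm can. A call with a gripper value outside its range is refused whole. The fingers move at their own pace and stop on an object; "newtons" is the grip in N (left out, the last holds). Time passes only in rows, so rows that repeat a pose let the fingers close, or fill a call up. It gives the time, the measured TCP pose, the force and the opening at its end, in the units of the state.
- get_obs(): the state, without advancing time (a new reading comes with each control period).
- camera(name): name is "scene" or "top" or "wrist"; returns the picture (420x560x3 uint8, red, green, blue); there is no depth.
- camera_info(name): a dict with "K" (3x3 intrinsics, pixels), "k1" (the pictures are not rectified: a ray, as slopes to the right and down, at radius r is drawn at 1 + k1 r^2 times it, then the intrinsics apply), "R" (3x3) and "t" (3): a world point X has camera coordinates R X + t; the wrist camera has in their place "mount" (4x4, takes a point from camera to tool coordinates, whose origin is the TCP and whose axes are the tool frame's). Camera axes: x right, y down, z forward; pixel columns grow to the right and rows downward; lengths in m; the calibration is good to about 2 mm. A picture is of the moment at which its call begins: read the wrist's pose just before it. camera_info takes no time and is no camera call.
- hand_in(): hands the job in, once; it reports no verdict.
The state is a dict: "time_s": time; "qpos": joint angles; "joint_vel": joint speeds; "tau": joint torques, N m; "ee_pos": TCP position; "eef_rot": TCP orientation; "force": force on the tool from outside, world axes, zero at the start; "moment": the same for the moment, N m; "grip_width": finger opening in m.
Only numpy, scipy, OpenCV 4.12 (cv2) and the standard library are available. Lean on these libraries where they do the work, as an engineer would, in place of code of your own. Each camera call takes 0.05 s, during which the arm holds its last target. There are 200 camera calls.

### The job

The smaller, worn stone on the twin-spindle sharpener is due to come off: loosen the bar nut on top of it by about an eighth of a turn and let go. One of the two spindles has a left-hand thread and nobody knows which, so try the nut a little each way, feel which way it gives, and undo it that way. Leave the nut on the larger stone tight.

Things in the scene. Friction and masses are not known exactly. Their poses are not given: they have to be found in the camera images.
- nut_a_grip (a point): Nut a: one of two identical steel bar nuts, each clamping a flat stone on an upright spindle of the low box-shaped sharpener. An upright bar 58 mm long, 14 mm wide, 36 mm tall; grip it across its width from above. Point: on the spindle axis, half-way up the bar; bar from 19 mm below to 17 mm above it, spindle end 5 mm higher, 64 mm wide washer 28 mm below. x along the bar, z up; turns with the nut.
- nut_a (a joint): How far nut a is undone, rad: 0 tight (start 0 to 0.03), grows as it loosens, up to 3. Hard stop at 0: the tightening way is blocked at once; the loosening way it yields with a steady drag of about 0.12 N m and stays where left. One nut loosens anticlockwise seen from above, the other (left-hand thread) clockwise; nothing marks which, and they swap ends.
- nut_b_grip (a point): Nut b: one of two identical steel bar nuts, each clamping a flat stone on an upright spindle of the low box-shaped sharpener. An upright bar 58 mm long, 14 mm wide, 36 mm tall; grip it across its width from above. Point: on the spindle axis, half-way up the bar; bar from 19 mm below to 17 mm above it, spindle end 5 mm higher, 64 mm wide washer 28 mm below. x along the bar, z up; turns with the nut.
- nut_b (a joint): How far nut b is undone, rad: 0 tight (start 0 to 0.03), grows as it loosens, up to 3. Hard stop at 0: the tightening way is blocked at once; the loosening way it yields with a steady drag of about 0.12 N m and stays where left. One nut loosens anticlockwise seen from above, the other (left-hand thread) clockwise; nothing marks which, and they swap ends.
- worn_stone: The worn stone, the smaller of the two: a flat disc 104 mm across, 26 mm thick, on either spindle (the stone on the other spindle is 170 mm across). The spindles stand 210 mm apart on a housing 410 x 200 mm, 85 mm tall. Stones do not turn. Origin: centre of its underside, on the axis of the nut to be loosened, 58 mm below that nut's point.

How it is judged:
By the outcome, as a careful person would: the job done as asked, in the order asked, and still so for the second after the job is handed in, with the robot touching nothing.
It also fails if it takes over 32 s, if anything falls off the work surface, if the arm or the gripper's body presses on something with over 40 N, if the wrist force passes 120 N, or if a joint passes its speed limit or range.

## Working session

There is one attempt and no reset: what is moved stays moved. The work goes in short steps, Python scripts to look and compute and a tool call to move; the robot and the scene stay as the last step left them, time stands still between calls to the robot, and variables do not carry over. Pictures are saved under pics/ and viewed, on a budget of 10 in all, crops included, one or two more only if the job needs it, and the job is handed in when it is done.

Besides the shell and the picture viewer there is one more tool, called after "Call:" as name(argument=value, ...), one argument or row to a line, values as JSON. send_rows: Moves the arm, as the interface text tells. Its arguments: {"type":"object","properties":{"series":{"type":"string"},"newtons":{"type":"number"}},"required":["series"]}

```bash
mkdir -p pics; python3 - <<'E'
from station import *
import cv2,json
o=get_obs();print({k:(o[k]) for k in o})
for n in("top","scene"):
    im=camera(n);cv2.imwrite(f"pics/{n}0.png",im[:,:,::-1]);print(n,camera_info(n))
print(camera_info("wrist"))
E
```

```text
{'time_s': 0.0, 'qpos': array([ 1.10341336e+00,  3.00478776e-01,  1.52159152e+00, -2.65591369e-05,
        1.32069437e+00, -6.65957358e-02]), 'joint_vel': array([-0.00218156, -0.00057074,  0.00077358,  0.00260318,  0.00015244,
        0.00043741]), 'tau': array([ 1.18653523e-03, -5.31797898e+01, -3.52743816e+01,  7.08540785e-02,
        2.43704132e-02, -1.60644604e-04]), 'ee_pos': array([0.21445009, 0.50614121, 0.17457773]), 'eef_rot': array([-1.57074400e+00,  1.17112488e-03,  1.17001571e+00]), 'force': array([-0.49331043,  1.27626027, -0.30944548]), 'moment': array([0.0091591 , 0.02336243, 0.02721985]), 'grip_width': 0.09413542197551084}
top {'K': array([[490.08166073,   0.        , 277.64182975],
       [  0.        , 490.08166073, 208.77095318],
       [  0.        ,   0.        ,   1.        ]]), 'k1': -0.056554247529026484, 'R': array([[-0.02192467, -0.99972897, -0.007829  ],
       [-0.99303745,  0.02268315, -0.11559452],
       [ 0.11574078,  0.00524012, -0.99326563]]), 't': array([0.04946791, 0.57131643, 0.87149808])}
scene {'K': array([[533.36809366,   0.        , 286.149586
[... 182 characters left out ...]
18022],
       [ 0.7833536 , -0.09036291, -0.61497291],
       [-0.61074952,  0.07195897, -0.78854735]]), 't': array([-0.09179395, -0.3614839 ,  1.26577503])}
{'K': array([[312.41558062,   0.        , 282.74788644],
       [  0.        , 312.41558062, 210.9959101 ],
       [  0.        ,   0.        ,   1.        ]]), 'k1': -0.0019484240702214463, 'mount': array([[ 9.99999794e-01, -5.39961613e-04, -3.48142060e-04,
         1.18146764e-04],
       [ 2.14953919e-04, -2.29459181e-01,  9.73318261e-01,
        -2.10557758e-01],
       [-6.05438891e-04, -9.73318135e-01, -2.29459017e-01,
         6.70886947e-02],
       [ 0.00000000e+00,  0.00000000e+00,  0.00000000e+00,
         1.00000000e+00]])}
```

View pics/top0.png

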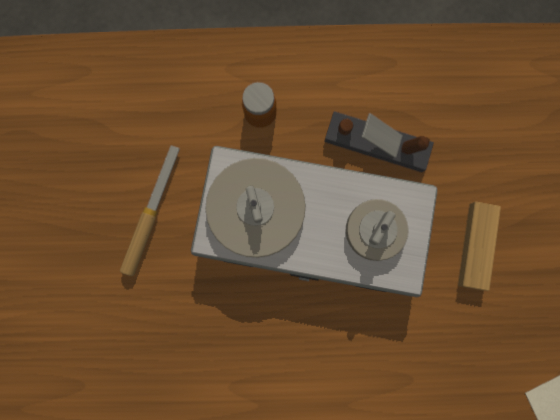

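View pics/scene0.png

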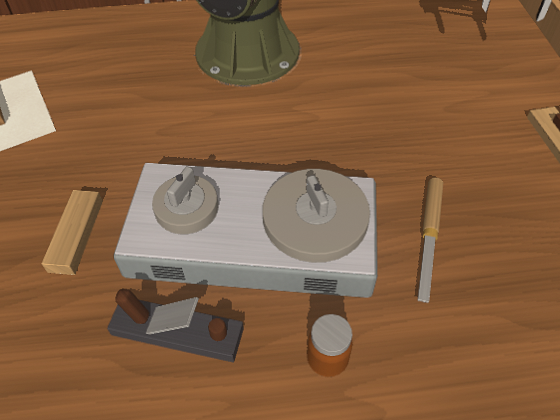

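The top view shows the small stone at (377,229) with its spindle end at about (384,227), and the large stone at (255,207). In the scene view the small stone is at (185,203). I'll crop in closer.

```bash
python3 - <<'E'
import cv2,numpy as np
a=cv2.imread("pics/top0.png")[190:270,335:421];b=cv2.imread("pics/scene0.png")[160:240,145:231]
r=lambda x:cv2.resize(x,None,fx=4.5,fy=4.5,interpolation=cv2.INTER_CUBIC)
cv2.imwrite("pics/crop.png",np.hstack([r(a),r(b)]))
E
```

```text
(no output)
```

View pics/crop.png

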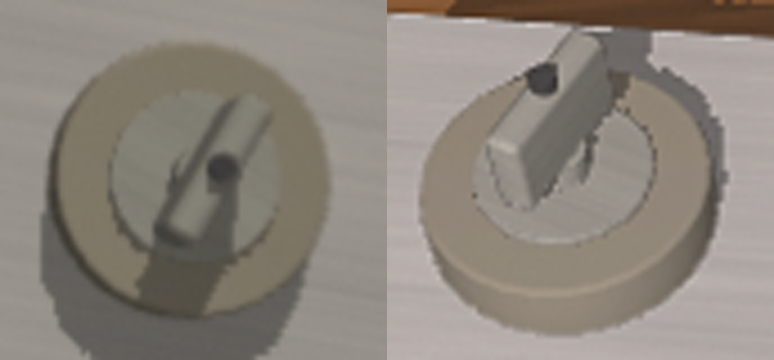

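The crop shows the spindle end at top px (384.3,226.7) and scene px (179.7,177.1). The bar runs from (180,225) to (256,100) in crop pixels. The washer centre is at (194,177).

```bash
cat >h.py <<'E'
import numpy as np,cv2
from station import *
from scipy.spatial.transform import Rotation as Ro
def ray(name,px,o=None):
    c=camera_info(name);K=c["K"]
    d=cv2.undistortPoints(np.array([[px]],float),K,np.array([c["k1"],0,0,0.]))[0,0]
    d=np.append(d,1)
    if name=="wrist":
        R=Ro.from_euler('xyz',o["eef_rot"]).as_matrix();M=c["mount"]
        return o["ee_pos"]+R@M[:3,3],R@M[:3,:3]@d
    return -c["R"].T@c["t"],c["R"].T@d
def onz(name,px,z,o=None):
    p,d=ray(name,px,o);return p+d*(z-p[2])/d[2]
def tri(r1,r2):
    A=np.array([r1[1],-r2[1]]).T;s=np.linalg.lstsq(A,r2[0]-r1[0],rcond=None)[0]
    a=r1[0]+s[0]*r1[1];b=r2[0]+s[1]*r2[1];return (a+b)/2,np.linalg.norm(a-b)
E
python3 - <<'E'
from h import *
t=lambda x,y:(335+x/4.5,190+y/4.5)
s=lambda x,y:(145+(x-387)/4.5,160+y/4.5)
print(tri(ray("top",t(222,165)),ray("scene",s(543,77))))
print("end165",onz("top",t(222,165),.165),onz("scene",s(543,77),.165))
print("washer",onz("top",t(194,177),.115),onz("scene",s(563,167),.115))
for a,b,n,f in(((178,228),(257,104),"top",t),((507,146),(590,38),"scene",s)):
    A,B=onz(n,f(*a),.158),onz(n,f(*b),.158);d=B-A;print(n,A,B,np.linalg.norm(d),np.degrees(np.arctan2(d[1],d[0])),(A+B)/2)
o=get_obs();print(Ro.from_euler('xyz',o["eef_rot"]).as_matrix().round(3))
E
```

```text
(array([ 0.52484028, -0.13114452,  0.16463552]), np.float64(0.00022515844597319448))
end165 [ 0.52481719 -0.13095219  0.165     ] [ 0.52513729 -0.13119944  0.165     ]
washer [ 0.52432799 -0.13092677  0.115     ] [ 0.52387231 -0.13191066  0.115     ]
top [ 0.50354579 -0.11592733  0.158     ] [ 0.54664681 -0.14586073  0.158     ] 0.05247576900065445 -34.77973909721188 [ 0.5250963  -0.13089403  0.158     ]
scene [ 0.54804154 -0.14406459  0.158     ] [ 0.5029444  -0.11629279  0.158     ] 0.052962491504068974 148.37433107125887 [ 0.52549297 -0.13017869  0.158     ]
[[ 0.39  -0.    -0.921]
 [ 0.921 -0.001  0.39 ]
 [-0.001 -1.     0.   ]]
```

The axis is at (0.525,-0.131) and the bar's direction is about -33°. I'll rise first, then cross over above the nut.

Call:
send_rows(
  series="0 0 0 0 -2.5 0 1; 0 0 0 -3 -5 -3.4 1; 0 0.2 0 -6 -5 -6.9 1; 0 0.4 0 -9 -5 -10.3 1; 0 0.7 0 -12 -5 -13.8 1; 0 1 0 -15 -5 -17.2 1; 0 1.2 0 -18 -5 -20.6 1; 0 1.5 0 -21 -5 -24 1; 0 1.8 0 -24 -5 -27.5 1; 0 2 0 -27 -5 -31 1",
  newtons=40,
)

```text
time_s: 0.93
ee_pos: [0.3765, 0.1721, 0.2252]
eef_rot: [-1.571, -0.0, 0.994]
force: [1.0, -0.1, -0.3]
grip_width: 0.0942
```

```bash
cat >>h.py <<'E'
def go(x,y,z,yaw):
    o=get_obs();R=Ro.from_euler('xyz',o["eef_rot"]).as_matrix()
    print(o["time_s"],o["ee_pos"].round(4),np.degrees(o["eef_rot"]).round(2),"cm",(100*R.T@(np.array([x,y,z])-o["ee_pos"])).round(2),
     "turn/5",((Ro.from_matrix(R).inv()*Ro.from_euler('xyz',[-np.pi/2,0,np.radians(yaw)])).as_rotvec(degrees=True)/5).round(3),o["force"].round(1),o["moment"].round(2),o["grip_width"].round(4))
E
python3 -c "
from h import *
go(.5247,-.131,.2246,57)"
```

```text
Traceback (most recent call last):
  File "h.py", line 20, in go
    "turn/5",((Ro.from_matrix(R).inv()*Ro.from_euler('xyz',[-np.pi/2,0,np.radians(yaw)])).as_rotvec(degrees=True)/5).round(3),o["force"].round(1),o["moment"].round(2),o["grip_width"].round(4))
                                                                                                                                                                       ^^^^^^^^^^^^^^^^^^^^^
AttributeError: 'float' object has no attribute 'round'
```

```bash
sed -i 's/o\["grip_width"\].round(4)/o["grip_width"]/' h.py
python3 -c "
from h import *
go(.5247,-.131,.2246,57)"
```

```text
0.9333 [0.3765 0.1721 0.2252] [-9.001e+01 -1.000e-02  5.697e+01] cm [-17.33   0.06 -28.94] turn/5 [ 0.001 -0.006  0.002] [ 1.  -0.1 -0.3] [ 0.03  0.   -0.05] 0.09415975590128635
```

Call:
send_rows(
  series="0 0 0 -2 0 -3.3 1; 0 0 0 -4 0 -6.7 1; 0 0 0 -6 0 -10 1; 0 0 0 -8 0 -13.4 1; 0 0 0 -10 0 -16.7 1; 0 0 0 -12 0 -20 1; 0 0 0 -14 0 -23.4 1; 0 0 0 -15 0 -25.5 1; 0 0 0 -15 0 -25.5 1; 0 0 0 -15 0 -25.5 1",
)

```text
time_s: 1.77
ee_pos: [0.5085, -0.0913, 0.2244]
eef_rot: [-1.569, 0.0, 0.994]
force: [0.8, 0.4, 0.1]
grip_width: 0.0939
```

```bash
python3 -c "
from h import *
go(.5247,-.131,.2246,57)
o=get_obs();cv2.imwrite('pics/w1.png',camera('wrist')[:,:,::-1]);go(.5247,-.131,.126,57)
p=np.array([.5247,-.131,.165]);c=camera_info('wrist');T=c['mount'];R=Ro.from_euler('xyz',o['eef_rot']).as_matrix()
q=T[:3,:3].T@(R.T@(p-o['ee_pos'])-T[:3,3]);print(c['K']@(q/q[2]))"
```

```text
1.7667 [ 0.5085 -0.0913  0.2244] [-8.991e+01  2.000e-02  5.693e+01] cm [-2.44 -0.03 -3.52] turn/5 [-0.017 -0.014 -0.005] [0.8 0.4 0.1] [-0.03  0.01 -0.03] 0.09388628361735073
1.8167 [ 0.5083 -0.0904  0.2247] [-8.994e+01  1.000e-02  5.700e+01] cm [-2.51  9.87 -3.59] turn/5 [-0.012  0.    -0.002] [-0.1  0.3  0. ] [-0.06  0.05  0.03] 0.09429620200929606
[256.27054631 252.20262924   1.        ]
```

View pics/w1.png

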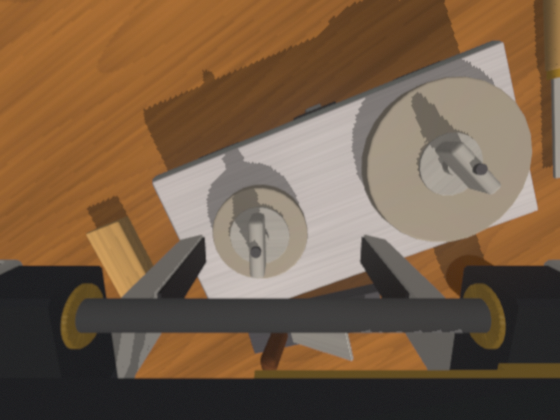

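The wrist view shows the spindle end at (256,251), against a prediction of (256,252). The bar is vertical in the image, so it lines up with the jaws. Next I'll move across, then down.

Call:
send_rows(
  series="0 0 0 -1.2 0 -1.8 1; 0 0 0 -2.5 0 -3.6 1; 0 0 0 -2.5 0 -3.6 1; 0 0 0 -2.5 2 -3.6 1; 0 0 0 -2.5 4 -3.6 1; 0 0 0 -2.5 6 -3.6 1; 0 0 0 -2.5 8 -3.6 1; 0 0 0 -2.5 9 -3.6 1; 0 0 0 -2.5 9.8 -3.6 1; 0 0 0 -2.5 9.8 -3.6 1",
)

```text
time_s: 2.65
ee_pos: [0.5248, -0.1303, 0.1263]
eef_rot: [-1.569, 0.0, 0.996]
force: [0.9, -0.4, 1.1]
grip_width: 0.0939
```

```bash
python3 -c "
from h import *
camera('top');go(.5247,-.131,.126,57)"
```

```text
2.7 [ 0.5252 -0.1306  0.1274] [-89.99   0.    57.07] cm [-0.06  0.14  0.02] turn/5 [-0.002  0.014 -0.001] [-0.8 -0.8  0.4] [-0.06  0.03  0.  ] 0.09391451918994603
```

Call:
send_rows(
  series="0 0 0 0 0.1 0 -1; 0 0 0 0 0.1 0 -1; 0 0 0 0 0.1 0 -1; 0 0 0 0 0.1 0 -1; 0 0 0 0 0.1 0 -1; 0 0 0 0 0.1 0 -1; 0 0 0 0 0.1 0 -1; 0 0 0 0 0.1 0 -1; 0 0 0 0 0.1 0 -1; 0 0 0 0 0.1 0 -1",
  newtons=40,
)

```text
time_s: 3.53
ee_pos: [0.5252, -0.1311, 0.1261]
eef_rot: [-1.571, 0.0, 0.995]
force: [-0.6, 0.6, 0.1]
grip_width: 0.0307
```

```bash
python3 -c "
from h import *
go(.5247,-.131,.126,57)"
```

```text
3.5333 [ 0.5252 -0.1311  0.1261] [-90.     0.    57.03] cm [-0.02  0.01  0.05] turn/5 [-0.001  0.007 -0.   ] [-0.6  0.6  0.1] [-0.02  0.   -0.03] 0.03065276028483824
```

Call:
send_rows(
  series="0 0 0 0 0 0 -1; 0 0 0 0 0 0 -1; 0 0 0 0 0 0 -1; 0 0 0 0 0 0 -1; 0 0 0 0 0 0 -1; 0 0 0 0 0 0 -1; 0 0 0 0 0 0 -1; 0 0 0 0 0 0 -1; 0 0 0 0 0 0 -1; 0 0 0 0 0 0 -1",
)

```text
time_s: 4.37
ee_pos: [0.5248, -0.1318, 0.1261]
eef_rot: [-1.571, 0.001, 0.995]
force: [-3.6, -3.7, 1.8]
grip_width: 0.0129
```

```bash
python3 -c "
from h import *
go(.5247,-.131,.126,57)"
```

```text
4.3667 [ 0.5248 -0.1318  0.1261] [-8.999e+01  8.000e-02  5.702e+01] cm [0.07 0.01 0.05] turn/5 [-0.003  0.005 -0.017] [-3.6 -3.7  1.8] [-0.89  0.7   0.08] 0.012911585354882894
```

Gripped. I'll try a few degrees clockwise seen from above (tool +y).

Call:
send_rows(
  series="0 0.1 0 0 0 0 -1; 0 0.2 0 0 0 0 -1; 0 0.3 0 0 0 0 -1; 0 0.4 0 0 0 0 -1; 0 0.5 0 0 0 0 -1; 0 0.6 0 0 0 0 -1; 0 0.6 0 0 0 0 -1; 0 0.6 0 0 0 0 -1; 0 0.6 0 0 0 0 -1; 0 0.6 0 0 0 0 -1",
)

```text
time_s: 5.2
ee_pos: [0.5248, -0.1318, 0.1261]
eef_rot: [-1.571, 0.001, 0.943]
force: [-4.2, -4.3, 0.6]
grip_width: 0.0131
```

```bash
python3 -c "
from h import *
go(.5247,-.131,.126,57)"
```

```text
5.2 [ 0.5248 -0.1318  0.1261] [-8.999e+01  8.000e-02  5.403e+01] cm [0.06 0.01 0.06] turn/5 [-0.002 -0.594 -0.016] [-4.2 -4.3  0.6] [-0.91  0.66  0.13] 0.013142068666490597
```

It turned 3° with a moment of only about 0.13. Now the other way for comparison: back through the start and 3° beyond.

Call:
send_rows(
  series="0 -0.2 0 0 0 0 -1; 0 -0.4 0 0 0 0 -1; 0 -0.6 0 0 0 0 -1; 0 -0.7 0 0 0 0 -1; 0 -0.8 0 0 0 0 -1; 0 -0.9 0 0 0 0 -1; 0 -1 0 0 0 0 -1; 0 -1.1 0 0 0 0 -1; 0 -1.2 0 0 0 0 -1; 0 -1.2 0 0 0 0 -1",
)

```text
time_s: 6.03
ee_pos: [0.5248, -0.1319, 0.1261]
eef_rot: [-1.571, 0.001, 1.048]
force: [-3.0, -4.6, 1.8]
grip_width: 0.0127
```

```bash
python3 -c "
from h import *
go(.5247,-.131,.126,57)"
```

```text
6.0333 [ 0.5248 -0.1319  0.1261] [-8.998e+01  8.000e-02  6.004e+01] cm [0.07 0.01 0.05] turn/5 [-0.003  0.608 -0.016] [-3.  -4.6  1.8] [-0.9   0.69 -0.15] 0.0127011357823093
```

It's symmetric so far (+0.13, −0.15). That could be slack plus drag, so I'll press on a few degrees further this way.

Call:
send_rows(
  series="0 -0.1 0 0 0 0 -1; 0 -0.2 0 0 0 0 -1; 0 -0.3 0 0 0 0 -1; 0 -0.4 0 0 0 0 -1; 0 -0.5 0 0 0 0 -1; 0 -0.6 0 0 0 0 -1; 0 -0.7 0 0 0 0 -1; 0 -0.8 0 0 0 0 -1; 0 -0.8 0 0 0 0 -1; 0 -0.8 0 0 0 0 -1",
)

```text
time_s: 6.87
ee_pos: [0.5248, -0.1318, 0.1261]
eef_rot: [-1.57, 0.001, 1.117]
force: [-2.7, -4.7, 1.8]
grip_width: 0.0129
```

```bash
python3 -c "
from h import *
go(.5247,-.131,.126,57)"
```

```text
6.8667 [ 0.5248 -0.1318  0.1261] [-8.997e+01  7.000e-02  6.398e+01] cm [0.07 0.01 0.04] turn/5 [-0.005  1.395 -0.013] [-2.7 -4.7  1.8] [-0.87  0.63 -0.61] 0.012915091672728203
```

The moment rose to −0.61, so anticlockwise is blocked and the nut undoes clockwise. I'll turn it that way, watching the moment.

Call:
send_rows(
  series="0 0.6 0 0 0 0 -1; 0 1.2 0 0 0 0 -1; 0 1.8 0 0 0 0 -1; 0 2.4 0 0 0 0 -1; 0 3 0 0 0 0 -1; 0 3.6 0 0 0 0 -1; 0 4.2 0 0 0 0 -1; 0 4.8 0 0 0 0 -1; 0 5 0 0 0 0 -1; 0 5 0 0 0 0 -1",
)

```text
time_s: 7.7
ee_pos: [0.5249, -0.1317, 0.1261]
eef_rot: [-1.571, 0.001, 0.681]
force: [-3.6, -4.9, 0.9]
grip_width: 0.0132
```

```bash
python3 -c "
from h import *
go(.5247,-.131,.126,12.5)"
```

```text
7.7 [ 0.5249 -0.1317  0.1261] [-9.001e+01  6.000e-02  3.899e+01] cm [0.03 0.01 0.07] turn/5 [ 0.006  5.298 -0.012] [-3.6 -4.9  0.9] [-0.89  0.65  0.12] 0.013173367624472207
```

The moment is a steady 0.12 N·m over 20°, so the nut is yielding. I'll finish the eighth of a turn.

Call:
send_rows(
  series="0 0.7 0 0 0 0 -1; 0 1.4 0 0 0 0 -1; 0 2.1 0 0 0 0 -1; 0 2.8 0 0 0 0 -1; 0 3.5 0 0 0 0 -1; 0 4.2 0 0 0 0 -1; 0 4.8 0 0 0 0 -1; 0 5.3 0 0 0 0 -1; 0 5.3 0 0 0 0 -1; 0 5.3 0 0 0 0 -1",
)

```text
time_s: 8.53
ee_pos: [0.5251, -0.1316, 0.1262]
eef_rot: [-1.571, 0.0, 0.221]
force: [-1.5, -5.2, 1.2]
grip_width: 0.0128
```

```bash
python3 -c "
from h import *
go(.5247,-.131,.126,12.5)"
```

```text
8.5333 [ 0.5251 -0.1316  0.1262] [-9.004e+01  2.000e-02  1.264e+01] cm [-0.03  0.02  0.07] turn/5 [ 0.007  0.027 -0.005] [-1.5 -5.2  1.2] [-1.03  0.4   0.05] 0.012792279940232522
```

Call:
send_rows(
  series="0 0 0 0 0 0 -0.2; 0 0 0 0 0 0 -0.2; 0 0 0 0 0 0 -0.2; 0 0 0 0 0 0 -0.2; 0 0 0 0 0 0 -0.2; 0 0 0 0 0 0 -0.2; 0 0 0 0 0 0 -0.2; 0 0 0 0 0 0 -0.2; 0 0 0 0 0 0 -0.2; 0 0 0 0 0 0 -0.2",
)

```text
time_s: 9.37
ee_pos: [0.5252, -0.1311, 0.1261]
eef_rot: [-1.571, 0.0, 0.219]
force: [-0.9, -0.6, -0.3]
grip_width: 0.0374
```

Released. Now I'll go straight up about 10 cm and then away from the camera's line of sight.

Call:
send_rows(
  series="0 0 0 0 -1.5 0 -0.2; 0 0 0 0 -3 0 -0.2; 0 0 0 0 -5 0 -0.2; 0 0 0 0 -7 0 -0.2; 0 0 0 0 -9 0 -0.2; 0 0 0 0 -11 0 -0.2; 0 0 0 0 -12 2 -0.2; 0 0 0 0 -12 5 -0.2; 0 0 0 0 -12 8 -0.2; 0 0 0 0 -12 10 -0.2",
)

```text
time_s: 10.2
ee_pos: [0.503, -0.0317, 0.2464]
eef_rot: [-1.571, -0.001, 0.219]
force: [0.9, -0.1, -0.1]
grip_width: 0.0378
```

```bash
python3 -c "
from h import *
go(.5247,-.131,.126,12.5)
a=camera('top')[:,:,::-1];b=camera('scene')[:,:,::-1]
cv2.imwrite('pics/s1.png',b)
r=lambda x:cv2.resize(x,None,fx=4.5,fy=4.5,interpolation=cv2.INTER_CUBIC)
cv2.imwrite('pics/crop1.png',np.hstack([r(a[190:270,335:421]),r(b[160:240,145:231])]))"
```

```text
10.2 [ 0.503  -0.0317  0.2464] [-8.999e+01 -3.000e-02  1.256e+01] cm [ -0.04  12.04 -10.16] turn/5 [-0.001  0.011  0.006] [ 0.9 -0.1 -0.1] [-0.07  0.02  0.04] 0.037815276329468496
```

View pics/crop1.png

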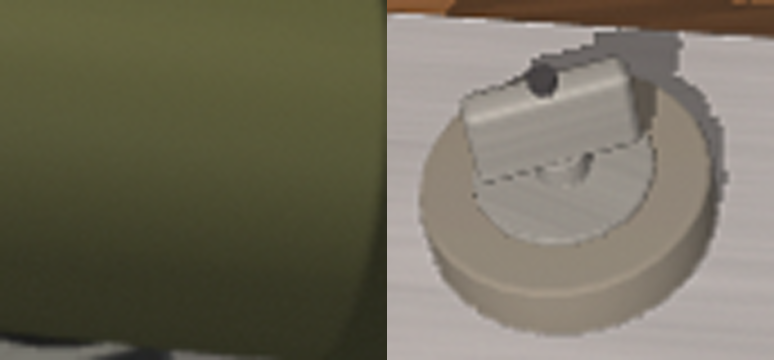

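The scene crop shows the bar turned. Its front top edge runs (470,112)–(630,78) and its bottom edge (482,183)–(640,141), both in crop pixels.

```bash
python3 -c "
from h import *
s=lambda x,y:(145+(x-387)/4.5,160+y/4.5)
for a,b,z in(((470,122),(630,82),.158),((482,183),(640,141),.124),((466,98),(618,58),.16)):
    A,B=onz('scene',s(*a),z),onz('scene',s(*b),z);d=A-B;print(np.linalg.norm(d),np.degrees(np.arctan2(d[1],d[0])))
for a,b,z in(((525,150),(605,55),.158),((488,140),(572,33),.158)):
    A,B=onz('scene',s(*a),z),onz('scene',s(*b),z);d=A-B;print('before',np.linalg.norm(d),np.degrees(np.arctan2(d[1],d[0])))
"
```

```text
0.055025545297888064 -77.93424062138301
0.05640131639941867 -77.14403831299029
0.052723683755487645 -76.83534311319642
before 0.04742017420419043 -34.508232615805646
before 0.052816629369868126 -31.952750856053385
```

The bar went from about −33° to −77°, which is about 44° clockwise. The gripper is clear of everything, so I'll hand in.

```bash
python3 -c "
from station import *
print(get_obs()['force'],hand_in())"
```

```text
the job is handed in; nothing more can be done
[ 0.07772173 -0.05307828 -0.6136848 ] None
```

The nut on the smaller, worn stone is loosened by about an eighth of a turn and released. I handed the job in at about 10.3 s of the 32 s allowed.

- **Which way it gives:** the first small tries, 3° each way, felt nearly the same (+0.13 and −0.15 N·m) and didn't settle it. Pressing 4° further anticlockwise took the resistance to −0.61 N·m, so that way is blocked. Clockwise it gave with a steady drag of about 0.12 N·m, so this spindle has the left-hand thread.
- **How far it turned:** from the scene camera, the bar went from about −33° to about −77°, so roughly 44° clockwise. The tool's own reading agrees: 57° when it gripped, 12.6° when it let go.
- **Last checks:** the gripper is about 12 cm up and clear, with the force on it near zero. My after-look from the top camera was blocked by the arm, so the final angle rests on the scene camera and the tool reading. I never touched the larger stone's nut, and I took no picture of it at the end.

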